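# Raise the lane barrier and push the tin through

### The arm

A 6-joint arm with a two-finger parallel gripper is mounted at the origin on a cart in front of the work surface, level with it; the furniture and walls round the work are solid. World frame = base frame: x ahead of the robot, y to its left, z up, the work surface at z = 0. Lengths are in m, angles in degrees, forces in N, time in s.
With the tool pointing down it reaches from about 0.3 to 0.75 m from the base axis. Payload 8.5 kg.
Tool frame: the origin (TCP) lies midway between the tips of the shut fingers; the grasp point (between the pads) lies 19 mm behind it (env.grip_depth is the distance from the TCP to the grasp point, in m); x points along the fingers, y is the direction in which the jaws open and shut, and the axes are right-handed (so a half turn about x gives the same grasp; the last joint's range is limited). The gripper opens to 85 mm and grips with 20 to 120 N. Pads are 22 mm wide; open, the fingers measure 114 mm over their backs; the gripper's body (76 mm by 85 mm) begins 54 mm behind the grasp point. The pads swing forward as they close: fully open they stand 13 mm farther back than shut.
Start: joints at [58.711, 21.807, 74.336, -0, 83.858, -12.336], TCP at [0.179, 0.52, 0.231] pointing down, gripper open.
Joint ranges: [-178.18, 178.18], [-50.72, 133.34], [12.68, 142.11], [-81.47, 261.47], [9.98, 163.14], [-165.26, 165.26]. Speed limits (degrees/s): [136.94, 136.94, 180, 180, 180, 180].

### API

Orientations are given as a 3x3 rotation matrix whose columns are the frame's x, y, z axes.
In Python, from rig import env gives the robot as it stands.
- The arm moves only by the tool play_rows, never from a script. Its arguments are lists of equal length, an entry for each row: "travel": the shift along the world's x, y, z in cm, a list of three; "rotation": the turn, a rotation vector about the world's x, y, z in rad, a list of three; "claw": the finger opening in cm, from 0 to 8.54. A call has 1 to 12 rows; each row shifts and turns the pose as measured when the row begins; what a row does not reach is not made up. A row lasts 1/12 s, in which the tool goes at most 41.7 mm and 7.16 degrees, less where a joint would pass 70% of its speed; a pose out of reach is approached as far as the arm can. A call is refused whole if a number of a shift passes 4.17 or a number of a turn 0.125, either way. A call with a gripper value outside its range is refused whole. The fingers move at their own pace and stop on an object; "squeeze" is the grip in N (left out, the last holds). Time passes only in rows, so rows that do not move let the fingers close. It gives the time, the measured TCP pose, the force and the opening at its end, in the units of the state.
- env.observe(): the state, without advancing time (a new reading comes with each control period).
- env.get_image(name): name is "scene" or "top" or "wrist"; returns the picture (480x640x3 uint8, red, green, blue); there is no depth.
- env.camera_info(name): a dict with "vertical_fov" (degrees; the focal length in pixels is half the picture's height over the tangent of half this angle, whatever the lens; pixels are square), "cx", "cy" (the principal point, pixels), "eye" and "rotation" of the camera in the world. Camera axes: x right, y down, z forward; pixel columns grow to the right and rows downward; lengths in m; the calibration is good to about 2 mm. A picture is of the moment at which its call begins: read the wrist's pose just before it. camera_info takes no time and is no camera call; for the wrist camera it gives the pose at the moment of the call.
- env.close_job(): hands the job in, once; it reports no verdict.
The state is a dict: "time_s": time; "q": joint angles; "qvel": joint speeds; "joint_efforts": joint torques, N m; "position": TCP position; "tool_rot": TCP orientation; "ft_force": force on the tool from outside, world axes, zero at the start; "wrist_torque": the same for the moment, N m; "grip_width": finger opening in m.
Only numpy, scipy, OpenCV 4.12 (cv2) and the standard library are available. Lean on these libraries where they do the work, as an engineer would, in place of code of your own. Each camera call takes 0.05 s, during which the arm holds its last target.

### The job

Push the red and white barrier arm of the small parts lane up past its balance point so that it stays raised on its own, and only then push the white screw tin along the lane, through the open gate, until it rests against the stop at the lane's end. Push only: do not lift the tin or tip it over, and leave the other things on the bench where they are.

Things in the scene. Friction and masses are not known exactly. Their poses are not given: they have to be found in the camera images.
- gate: Fixed parts lane on a flat 6 mm aluminium plate (x -145 to 105, y -110 to 130 mm). Origin: mid-lane under the barrier, at bench height. z up; x along the lane, the way the tin must go; y across it, from the barrier's free end to its hinge. The barrier swings in the plane x = 0. Blue side rails 76 mm apart, tops at z = 22 mm, x -140 to 91 mm; open at the -x end.
- barrier (a joint): Angle of the barrier arm, rad: 0 lowered (level, shut), grows as the free end rises, 1.75 at its upper stop, just past upright. Counterweighted, about 0.7 kg: let go below about 1.06 it falls shut, above that it tips by itself to the upper stop and stays. Raising it takes about 1 N at the grip; the hinge is nearly free.
- barrier_grip (a point): Middle of the black round T-grip at the arm's free end: a bar 12 mm thick, 80 mm long, along the gate's x, 178 mm from the hinge axis, 100 mm above the bench when lowered. Can be pushed up from beneath, from its side away from the hinge; under it is only the plate. A thin red plate hangs 58 mm below the arm 58 to 122 mm from the hinge; a grey rest post stands at gate y = -55 mm, 92 mm high.
- barrier_hinge (a point): Point on the barrier's hinge axis, mid-arm, 100 mm above the bench, at y = 90 mm in the gate's frame; the axis runs along the gate's x. Its grey bracket is 56 mm (x) by 30 mm (y), 114 mm high. A dark counterweight reaches 75 mm from the axis on the side away from the grip.
- white_tin: White round tin with a flat lid, 69 mm in diameter, 31 mm high, about 0.15 kg, loose, standing upright in the lane on the -x side of the barrier, its way closed by the red plate. Origin: centre of its underside.
- green_tin: Bystander: loose dark green round tin, 110 mm in diameter, 47 mm high. Origin: centre of its underside.
- black_tape: Bystander: loose roll of black tape lying flat, 62 mm in diameter, 19 mm high. Origin: centre of its underside.
- marker: Bystander: loose black and white marker pen lying on the bench, 135 mm long along its own y, 17 mm thick. Origin: centre of its underside.
- glass_jar: Bystander: loose small glass jar with a black lid, upright, 40 mm in diameter, 105 mm high. Origin: centre of its underside.
- pliers: Bystander: loose side pliers with orange grips lying flat, 169 mm long along its own x, 61 mm wide, 13 mm high. Origin: centre of its underside.
- lane_stop (a point): Foot of the blue end stop's face, mid-lane, at x = 85 mm in the gate's frame, on the plate (z = 6 mm). The stop is 88 mm wide, its top at z = 30 mm. The tin touching it has its centre at x = 50 mm.
Not all that is in view belongs to the job. There is more than one size of the white_tin; the one meant has the size given above.

How it is judged:
By the outcome, as a careful person would: the job done as asked, in the order asked, and still so for the second after the job is handed in, with the robot touching nothing.
It also fails if it takes over 48 s, if anything falls off the work surface, if the arm or the gripper's body presses on something with over 40 N, if the wrist force passes 120 N, or if a joint passes its speed limit or range.

## Working session

There is one attempt and no reset: what is moved stays moved. The work goes in short steps, Python scripts to look and compute and a tool call to move; the robot and the scene stay as the last step left them, time stands still between calls to the robot, and variables do not carry over. Pictures are saved under pics/ and viewed, and the job is handed in when it is done.

Besides the shell and the picture viewer there is one more tool, called after "Emit:" as name(argument=value, ...) on one line, values as JSON. play_rows: Moves the arm, as the interface text tells. Its arguments: {"type":"object","properties":{"travel":{"type":"array","items":{"type":"array","items":{"type":"number"}}},"rotation":{"type":"array","items":{"type":"array","items":{"type":"number"}}},"claw":{"type":"array","items":{"type":"number"}},"squeeze":{"type":"number"}},"required":["travel","rotation","claw"]}

```bash
mkdir -p pics; ls
python3 - <<'E'
from rig import env
import cv2
for n in ("scene","top"):
    im=env.get_image(n); cv2.imwrite(f"pics/{n}0.png",im[...,::-1]); print(n,env.camera_info(n))
o=env.observe(); print(o)
E
```

```text
pics
scene {'vertical_fov': 42.77977046339636, 'cx': 326.9256763637455, 'cy': 235.01252788120362, 'eye': array([-0.35036247, -0.37785422,  0.85134292]), 'rotation': array([[ 0.28857905, -0.63502565,  0.71656441],
       [-0.9572106 , -0.2082949 ,  0.20090075],
       [ 0.02167958, -0.7438788 , -0.66796282]])}
top {'vertical_fov': 56.48543477268887, 'cx': 314.228422887338, 'cy': 240.88431293781733, 'eye': array([ 0.39881948, -0.12136495,  1.17676591]), 'rotation': array([[ 0.02786473, -0.99800063,  0.05673006],
       [-0.99958793, -0.02821058, -0.00530459],
       [ 0.00689437, -0.05655887, -0.99837546]])}
{'time_s': 0.1, 'q': array([ 5.87105157e+01,  2.18364558e+01,  7.43777247e+01, -3.51483709e-04,
        8.38580476e+01, -1.23371732e+01]), 'qvel': array([-2.62472196e-02, -5.76489221e-02, -2.23876985e-01, -9.40995870e-02,
       -1.48059603e-05,  4.43919813e-02]), 'joint_efforts': array([ 4.11017056e-03, -4.49221087e+01, -2.31659317e+01, -1.33342382e-04,
        3.62208819e-03, -4.00702021e-06]), 'position': array([0.17851153, 0.51995728, 0.23079565]), 'tool_rot': array([[-6.49505895e-04,  3.24780035e-01,  9.45789357e-01],
       [-1.08043522e-03,  9.45788776e-01, -3.24780577e-01],
       [-9.99999205e-01, -1.23281103e-03, -2.63391596e-04]]), 'ft_force': array([-0.09363394, -0.47602294, -0.56126934]), 'wrist_torque': array([ 0.00202114,  0.03628813, -0.00721516]), 'grip_width': 0.08568165594067301}
```

View pics/scene0.png

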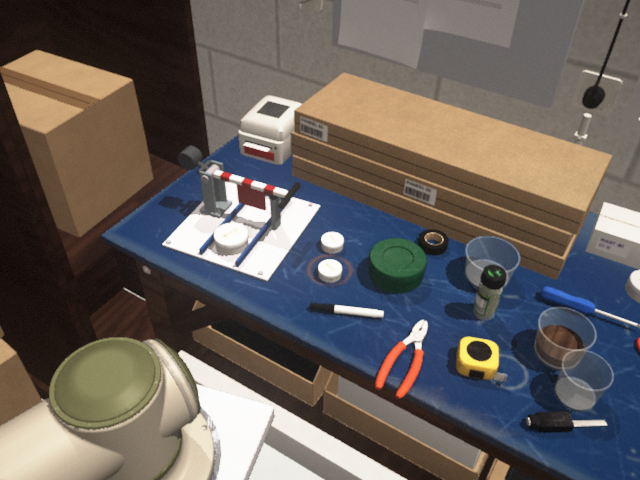

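View pics/top0.png

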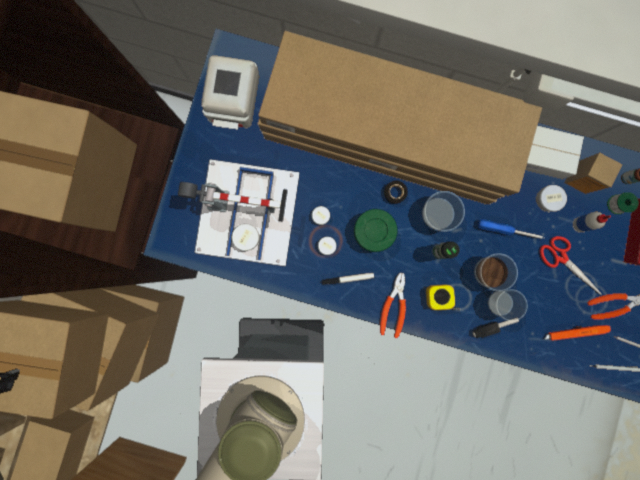

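Candidates for the white tin: in the lane at top (245,237), and small white ones at (320,215), (327,245) and (552,198). The description (in the lane, 69 mm) fits the lane one. I'll check it in a crop.

Run:
```python
import cv2
im=cv2.imread("pics/top0.png")[140:280,160:350]; cv2.imwrite("pics/topc.png",cv2.resize(im,None,fx=4.2,fy=4.2,interpolation=cv2.INTER_CUBIC))
im=cv2.imread("pics/scene0.png")[130:290,150:350]; cv2.imwrite("pics/scenec.png",cv2.resize(im,None,fx=3.7,fy=3.7,interpolation=cv2.INTER_CUBIC))
```

```text
(no output)
```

View pics/topc.png

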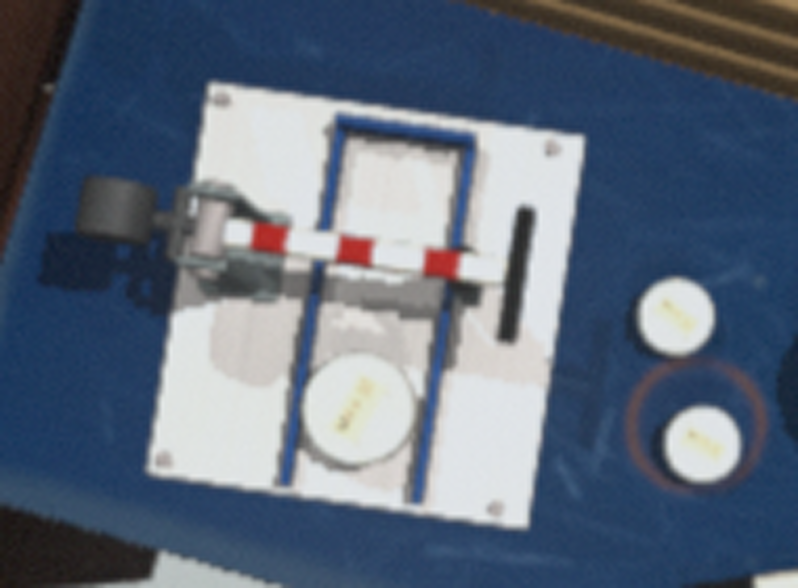

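View pics/scenec.png

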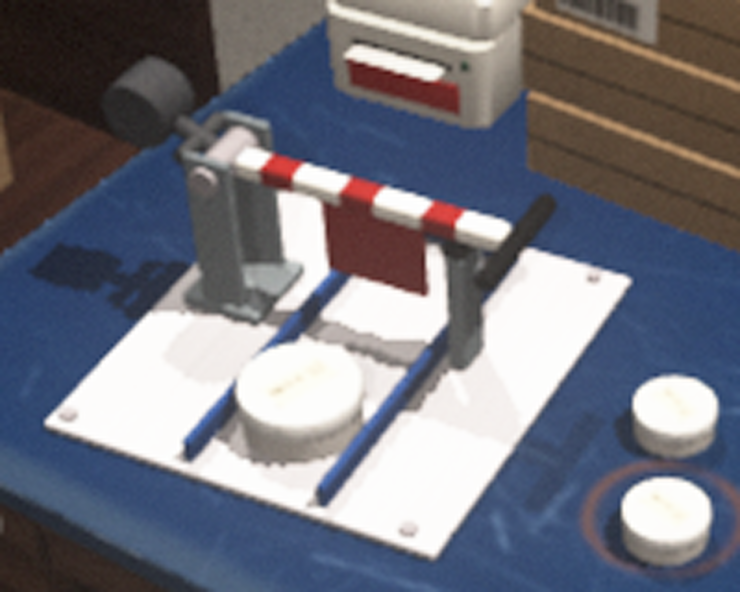

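```bash
cat > h.py <<'E'
import numpy as np
def cam(env,n):
    c=env.camera_info(n); f=240/np.tan(np.radians(c['vertical_fov']/2)); return c,f
def ray(cf,u,v,z):
    c,f=cf; d=c['rotation']@np.array([(u-c['cx'])/f,(v-c['cy'])/f,1]); e=c['eye']; return e+d*(z-e[2])/d[2]
def proj(cf,p):
    c,f=cf; q=c['rotation'].T@(np.array(p)-c['eye']); return np.array([c['cx']+f*q[0]/q[2],c['cy']+f*q[1]/q[2]])
E
python3 - <<'E'
from rig import env; from h import *
from scipy.optimize import least_squares
T=cam(env,'top');S=cam(env,'scene')
t=lambda u,v:(u/4.2+160,v/4.2+140); s=lambda u,v:(u/3.7+150,v/3.7+130)
obs=[]
P=[(105,130,6),(105,-110,6),(-145,130,6),(-145,-110,6),(40,-88,100),(-40,-88,100)]
for p,uv in zip(P,[(208,82),(585,133),(147,474),(529,528),(526,210),(508,338)]): obs.append((T,p,t(*uv)))
for p,uv in [((105,-110,6),(630,277)),((-145,-110,6),(435,557)),((-145,130,6),(47,424)),((40,-88,100),(545,205)),((-40,-88,100),(488,283))]: obs.append((S,p,s(*uv)))
def W(x,p):
    c,sn=np.cos(x[2]),np.sin(x[2]); p=np.array(p)/1000
    return np.array([x[0]+c*p[0]-sn*p[1],x[1]+sn*p[0]+c*p[1],p[2]])
r=least_squares(lambda x:np.concatenate([proj(cf,W(x,p))-uv for cf,p,uv in obs]),[.4,.1,-.1],loss='soft_l1')
print(r.x,np.degrees(r.x[2]));print(r.fun.reshape(-1,2).round(1))
x=r.x
print('grip',W(x,(0,-88,100)),'stop',W(x,(85,0,6)),'hinge',W(x,(0,90,100)))
for cf,uv in((T,t(359,409)),(S,s(301,376))):
    w=ray(cf,*uv,.037); d=w[:2]-x[:2];c,sn=np.cos(x[2]),np.sin(x[2]); print('tin',w,'gate',c*d[0]+sn*d[1],-sn*d[0]+c*d[1])
for u,v in((677,316),(702,444)): print('small',ray(T,*t(u,v),.03))
for n,u,v,z in(('jar',446,250,.1),('green',376,230,.047),('box l',265,130,.1)):print(n,ray(T,u,v,z))
E
```

```text
[ 0.55455255  0.03837301 -0.11141047] -6.383349979639153
[[-0.1 -0.1]
 [-0.1  0.4]
 [-0.2  0.1]
 [-0.2  0. ]
 [ 0.1 -1.1]
 [-0.3  0.9]
 [ 0.6  0. ]
 [ 0.8 -0.2]
 [-0.8  0.1]
 [ 1.4 -1.1]
 [-0.8  0.7]]
grip [ 0.5447687  -0.04908141  0.1       ] stop [0.63902557 0.0289227  0.006     ] hinge [0.56455876 0.12781503 0.1       ]
tin [0.46757976 0.04832435 0.037     ] gate -0.08753997592798352 0.0002199987163618803
tin [0.47354642 0.05097765 0.037     ] gate -0.08190529802445902 0.0035202183273813845
small [ 0.53072297 -0.14356331  0.03      ]
small [ 0.4524923  -0.16097876  0.03      ]
jar [ 0.4469493  -0.44594282  0.1       ]
green [ 0.49511124 -0.28335247  0.047     ]
box l [0.72819955 0.00087313 0.1       ]
```

Run:
```python
from rig import env; from h import *
import cv2
o=env.observe();c=env.camera_info('wrist')
R=o['tool_rot'];print('cam in tool',R.T@(c['eye']-o['position']),(R.T@c['rotation']).round(2))
im=env.get_image('wrist');cv2.imwrite('pics/w0.png',im[...,::-1])
from scipy.spatial.transform import Rotation as Ro
a=-.11141;G=Ro.from_euler('z',a).as_matrix();g0=np.array([.5546,.0384,0])
B=np.array([[0,0,1],[0,1,0],[-1,0,0.]])
th=np.radians(45)
Rt=G@Ro.from_euler('x',th).as_matrix()@B
print('rotvec to tilt',Ro.from_matrix(Rt@R.T).as_rotvec())
for y,z in((-140,60),): print(g0+G@np.array([-25,y,z])/1000)
```

```text
cam in tool [-0.14342685 -0.00021369 -0.07109916] [[ 0.   -0.28  0.96]
 [ 1.   -0.   -0.  ]
 [ 0.    0.96  0.28]]
rotvec to tilt [ 0.76890233 -0.17308204  0.20781818]
[ 0.51418984 -0.09795255  0.06      ]
```

View pics/w0.png

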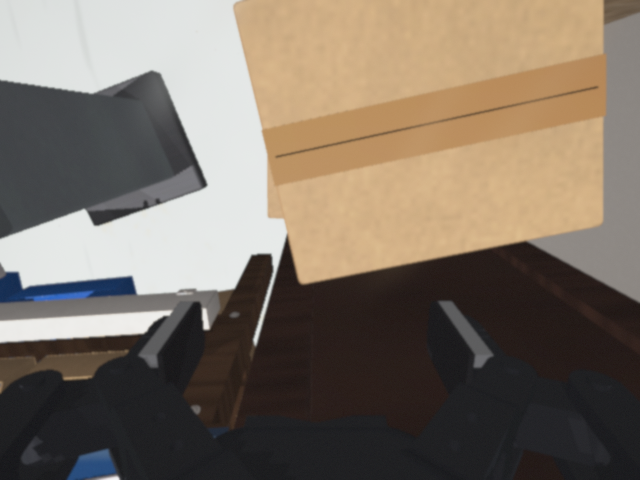

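Emit:
play_rows(travel=[[0, 0, 3.5], [0, 0, 3.5], [0, 0, 3.5], [1.7, -3.2, 0], [1.7, -3.2, 0], [1.7, -3.2, 0], [1.7, -3.2, 0], [1.7, -3.2, 0], [1.7, -3.2, 0], [1.7, -3.2, 0], [1.7, -3.2, 0], [1.7, -3.2, 0]], rotation=[[0, 0, 0], [0, 0, 0], [0, 0, 0], [0, 0, 0], [0, 0, 0], [0, 0, 0], [0, 0, 0], [0, 0, 0], [0, 0, 0], [0, 0, 0], [0, 0, 0], [0, 0, 0]], claw=[0, 0, 0, 0, 0, 0, 0, 0, 0, 0, 0, 0])

```text
time_s: 1.15
position: [0.331, 0.2226, 0.3377]
tool_rot: [[-0.002, 0.313, 0.95], [-0.004, 0.95, -0.313], [-1.0, -0.005, -0.001]]
ft_force: [0.7, 0.2, -0.8]
grip_width: -0.0
```

Emit:
play_rows(travel=[[1.6, -3.2, 0], [1.6, -3.2, 0], [1.6, -3.2, 0], [1.6, -3.2, 0], [1.6, -3.2, 0], [1.6, -3.2, 0], [1.6, -3.2, 0], [1.6, -3.2, 0], [1.6, -3.2, 0], [1.6, -3.2, 0], [1.6, -3.2, 0], [0, 0, 0]], rotation=[[0, 0, 0], [0, 0, 0], [0.085, -0.019, 0.023], [0.085, -0.019, 0.023], [0.085, -0.019, 0.023], [0.085, -0.019, 0.023], [0.085, -0.019, 0.023], [0.085, -0.019, 0.023], [0.085, -0.019, 0.023], [0.085, -0.019, 0.023], [0.085, -0.019, 0.023], [0, 0, 0]], claw=[0, 0, 0, 0, 0, 0, 0, 0, 0, 0, 0, 0])

```text
time_s: 2.15
position: [0.51, -0.1525, 0.3355]
tool_rot: [[0.096, 0.059, 0.994], [0.719, 0.686, -0.11], [-0.688, 0.725, 0.023]]
ft_force: [-0.0, 0.4, -1.2]
grip_width: -0.0003
```

```bash
cat >> h.py <<'E'
from scipy.spatial.transform import Rotation as Ro
G=Ro.from_euler('z',-.11141).as_matrix();g0=np.array([.5546,.0384,0])
B=np.array([[0,0,1],[0,1,0],[-1,0,0.]])
def gate(p): return (G.T@(np.array(p)-g0)*1000).round(1)
def world(p): return g0+G@np.array(p)/1000
def st(env,tg=None,ax='x',deg=45):
    o=env.observe();print(o['time_s'],'gate',gate(o['position']),'F',o['ft_force'].round(1),'q',o['q'].round(0))
    Rt=G@Ro.from_euler(ax,deg,degrees=True).as_matrix()@B
    print('need rot',Ro.from_matrix(Rt@o['tool_rot'].T).as_rotvec().round(3))
    if tg is not None: print('need cm',((world(tg)-o['position'])*100).round(2))
    print('tool x,y,z in gate',(G.T@o['tool_rot']).round(2).tolist())
E
python3 - <<'E'
from rig import env; from h import *
import cv2
st(env,(-25,-157,111))
im=env.get_image('scene');cv2.imwrite('pics/s1.png',im[...,::-1])
E
```

```text
2.15 gate [ -23.1 -194.6  335.5] F [-0.   0.4 -1.2] q [ -46.   25.   65.   39.  117. -121.]
need rot [-0.024  0.026 -0.001]
need cm [  0.23   3.76 -22.45]
tool x,y,z in gate [[0.02, -0.02, 1.0], [0.73, 0.69, 0.0], [-0.69, 0.73, 0.02]]
```

View pics/s1.png

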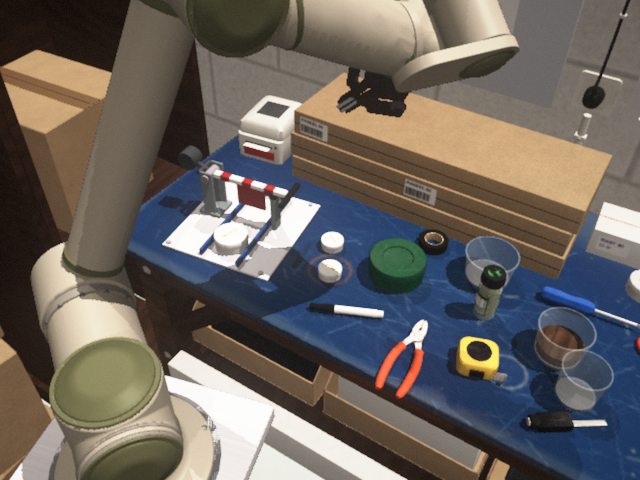

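Emit:
play_rows(travel=[[0.1, 0.6, -3.2], [0, 0.6, -3.2], [0, 0.6, -3.2], [0, 0.6, -3.2], [0, 0.6, -3.2], [0, 0.6, -3.2], [0, 0.2, -3.0], [0, 0, 0]], rotation=[[-0.024, 0.026, 0], [0, 0, 0], [0, 0, 0], [0, 0, 0], [0, 0, 0], [0, 0, 0], [0, 0, 0], [0, 0, 0]], claw=[0, 0, 0, 0, 0, 0, 0, 0])

```text
time_s: 2.87
position: [0.5075, -0.1053, 0.1107]
tool_rot: [[0.077, 0.069, 0.995], [0.688, 0.718, -0.103], [-0.721, 0.692, 0.008]]
ft_force: [0.3, -0.0, -0.0]
grip_width: -0.0001
```

Run:
```python
from rig import env; from h import *
import cv2
st(env,(-25,-97,51))
im=env.get_image('scene')[100:340,130:450];cv2.imwrite('pics/s2.png',cv2.resize(im[...,::-1],None,fx=2.4,fy=2.4))
```

```text
2.8667 gate [ -30.8 -148.1  110.7] F [ 0.3 -0.  -0. ] q [ -42.   35.   87.   34.   88. -137.]
need rot [ 0.021  0.006 -0.008]
need cm [ 1.14  5.01 -5.97]
tool x,y,z in gate [[0.0, -0.01, 1.0], [0.69, 0.72, 0.01], [-0.72, 0.69, 0.01]]
```

View pics/s2.png

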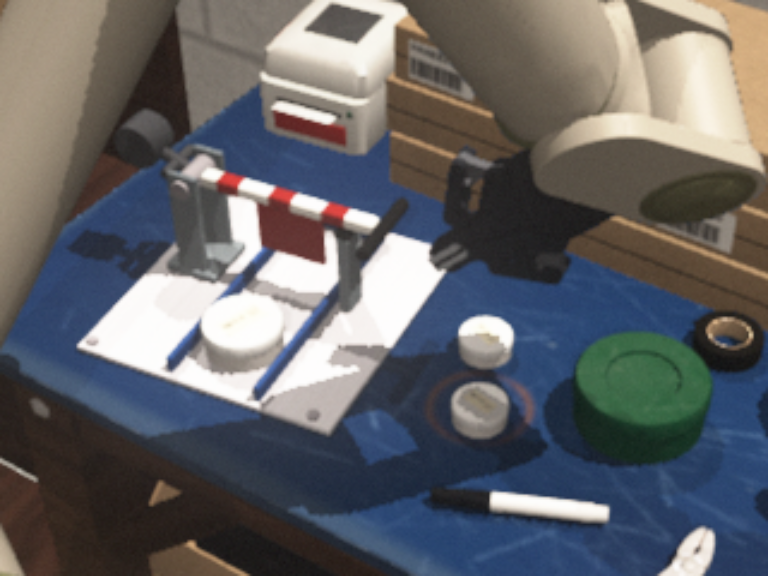

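Emit:
play_rows(travel=[[0.3, 0.8, -2.0], [0.3, 0.8, -2.0], [0.3, 1.2, -1.6], [0.2, 1.2, -0.2], [0.0, 1.0, 0], [0, 0, 0]], rotation=[[0.02, 0.006, -0.008], [0, 0, 0], [0, 0, 0], [0, 0, 0], [0, 0, 0], [0, 0, 0]], claw=[0, 0, 0, 0, 0, 0])

```text
time_s: 3.42
position: [0.5245, -0.0554, 0.0663]
tool_rot: [[0.092, 0.064, 0.994], [0.692, 0.713, -0.11], [-0.716, 0.698, 0.022]]
ft_force: [-0.4, 0.9, -0.9]
grip_width: 0.0003
```

Run:
```python
from rig import env; from h import *
import cv2
st(env,(-25,-97,51))
im=env.get_image('scene')[130:290,180:380];cv2.imwrite('pics/s3.png',cv2.resize(im[...,::-1],None,fx=3.7,fy=3.7))
```

```text
3.4167 gate [-19.5 -96.6  66.3] F [-0.4  0.9 -0.9] q [ -37.   38.   91.   38.   79. -139.]
need rot [ 0.015  0.02  -0.001]
need cm [-0.55  0.02 -1.53]
tool x,y,z in gate [[0.01, -0.02, 1.0], [0.7, 0.72, 0.0], [-0.72, 0.7, 0.02]]
```

View pics/s3.png

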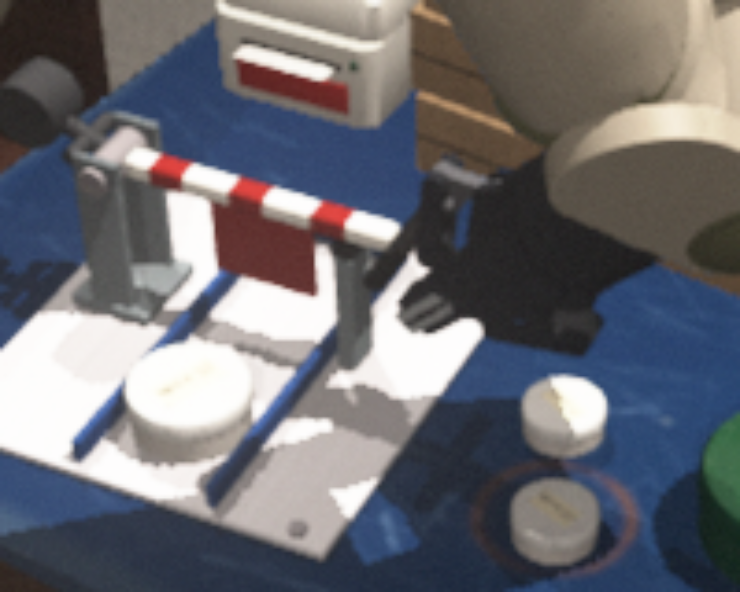

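Emit:
play_rows(travel=[[-0.8, 0.4, -1.2], [0, 0, 0], [0.1, 0.8, 0.8], [0, 0, 0]], rotation=[[0.015, 0.02, 0], [0, 0, 0], [0, 0, 0], [0, 0, 0]], claw=[0, 0, 0, 0])

```text
time_s: 3.8
position: [0.518, -0.0452, 0.0649]
tool_rot: [[0.081, 0.076, 0.994], [0.701, 0.704, -0.111], [-0.708, 0.706, 0.004]]
ft_force: [0.4, 0.5, 1.3]
grip_width: -0.0
```

Run:
```python
from rig import env; from h import *
import cv2
st(env,(-28,-82.5,65.5))
im=env.get_image('scene')[130:290,180:380];cv2.imwrite('pics/s4.png',cv2.resize(im[...,::-1],None,fx=3.7,fy=3.7))
```

```text
3.8 gate [-27.1 -87.1  64.9] F [0.4 0.5 1.3] q [ -37.   38.   92.   38.   79. -138.]
need rot [0.002 0.003 0.   ]
need cm [-0.04  0.47  0.06]
tool x,y,z in gate [[0.0, -0.0, 1.0], [0.71, 0.71, -0.0], [-0.71, 0.71, 0.0]]
```

View pics/s4.png

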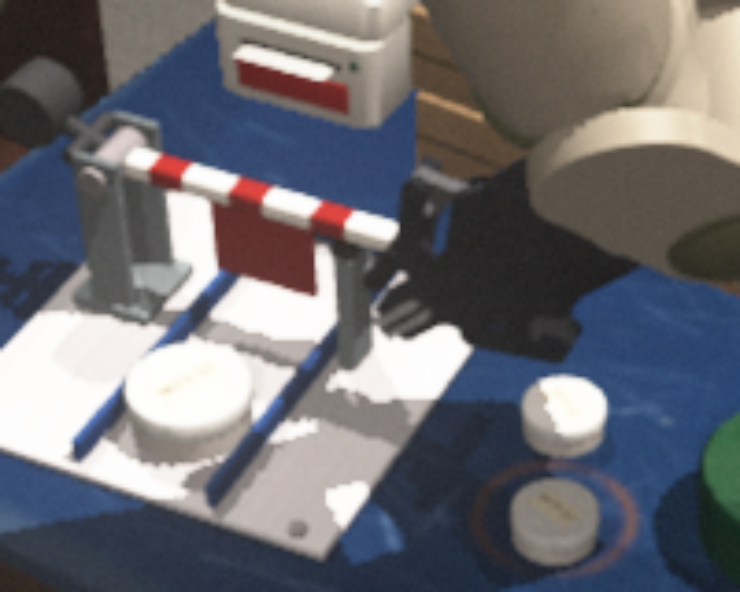

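Emit:
play_rows(travel=[[0, 0.3, 0.6], [0, 0.1, 1.7], [0, 0.3, 1.7], [0, 0.4, 1.7], [0.1, 0.6, 1.7], [0.1, 0.8, 1.6]], rotation=[[0, 0, 0], [0, 0, 0], [0, 0, 0], [0, 0, 0], [0, 0, 0], [0, 0, 0]], claw=[0, 0, 0, 0, 0, 0])

```text
time_s: 4.35
position: [0.5197, -0.0221, 0.1574]
tool_rot: [[0.082, 0.082, 0.993], [0.7, 0.705, -0.116], [-0.71, 0.704, 0.001]]
ft_force: [0.5, -0.7, -0.1]
grip_width: -0.0001
```

Run:
```python
from rig import env; from h import *
import cv2
st(env)
im=env.get_image('scene')[90:290,150:400];cv2.imwrite('pics/s5.png',cv2.resize(im[...,::-1],None,fx=3,fy=3))
```

```text
4.35 gate [-27.9 -64.  157.4] F [ 0.5 -0.7 -0.1] q [ -35.   30.   89.   38.   87. -129.]
need rot [0.004 0.    0.004]
tool x,y,z in gate [[0.0, 0.0, 1.0], [0.7, 0.71, -0.0], [-0.71, 0.7, 0.0]]
```

View pics/s5.png

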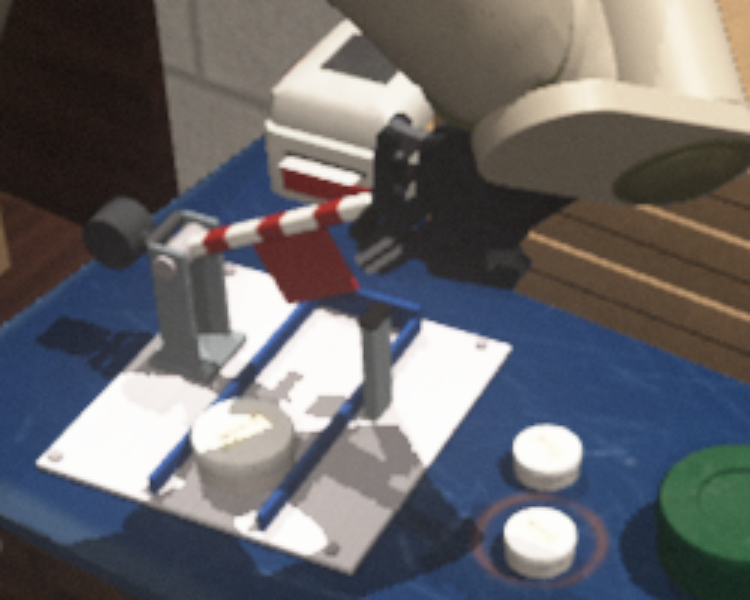

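Emit:
play_rows(travel=[[0.1, 0.9, 1.5], [0.1, 1.1, 1.4], [0.1, 1.2, 1.3], [0.1, 1.3, 1.2], [0.2, 1.4, 1.1], [0.2, 1.5, 0.9], [0.2, 1.6, 0.7]], rotation=[[0, 0, 0], [0, 0, 0], [0, 0, 0], [0, 0, 0], [0, 0, 0], [0, 0, 0], [0, 0, 0]], claw=[0, 0, 0, 0, 0, 0, 0])

```text
time_s: 4.98
position: [0.5301, 0.0705, 0.246]
tool_rot: [[0.087, 0.08, 0.993], [0.697, 0.707, -0.118], [-0.712, 0.702, 0.006]]
ft_force: [-0.4, -0.1, -1.1]
grip_width: 0.0
```

Run:
```python
from rig import env; from h import *
import cv2
st(env)
im=env.get_image('scene')[50:290,130:430];cv2.imwrite('pics/s6.png',cv2.resize(im[...,::-1],None,fx=2.5,fy=2.5))
```

```text
4.9833 gate [-27.9  29.2 246. ] F [-0.4 -0.1 -1.1] q [ -25.   22.   85.   42.   90. -115.]
need rot [0.007 0.005 0.007]
tool x,y,z in gate [[0.01, 0.0, 1.0], [0.7, 0.71, -0.01], [-0.71, 0.7, 0.01]]
```

View pics/s6.png

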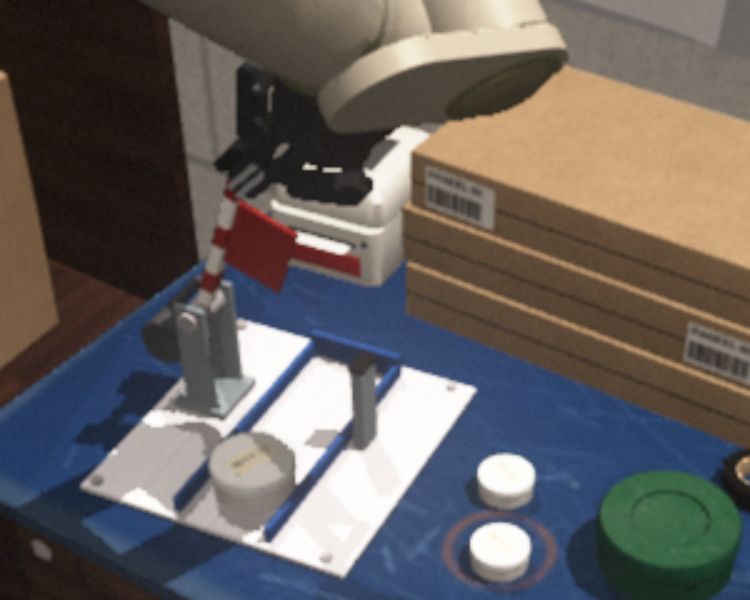

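Emit:
play_rows(travel=[[0.2, 1.6, 0.5], [0, 0, 0], [0, 0, 0], [0, 0, 0], [0, 0, 0], [0, 0, 0]], rotation=[[0, 0, 0], [0, 0, 0], [0, 0, 0], [0, 0, 0], [0, 0, 0], [0, 0, 0]], claw=[0, 0, 0, 0, 0, 0])

```text
time_s: 5.53
position: [0.5314, 0.0884, 0.2521]
tool_rot: [[0.086, 0.076, 0.993], [0.697, 0.708, -0.115], [-0.712, 0.702, 0.008]]
ft_force: [-0.7, 0.4, 0.5]
grip_width: -0.0003
```

Run:
```python
from rig import env; from h import *
import cv2
st(env)
im=env.get_image('scene')[50:290,130:430];cv2.imwrite('pics/s7.png',cv2.resize(im[...,::-1],None,fx=2.5,fy=2.5))
```

```text
5.5333 gate [-28.6  47.2 252.1] F [-0.7  0.4  0.5] q [ -23.   21.   85.   42.   90. -113.]
need rot [0.008 0.007 0.004]
tool x,y,z in gate [[0.01, -0.0, 1.0], [0.7, 0.71, -0.0], [-0.71, 0.7, 0.01]]
```

View pics/s7.png

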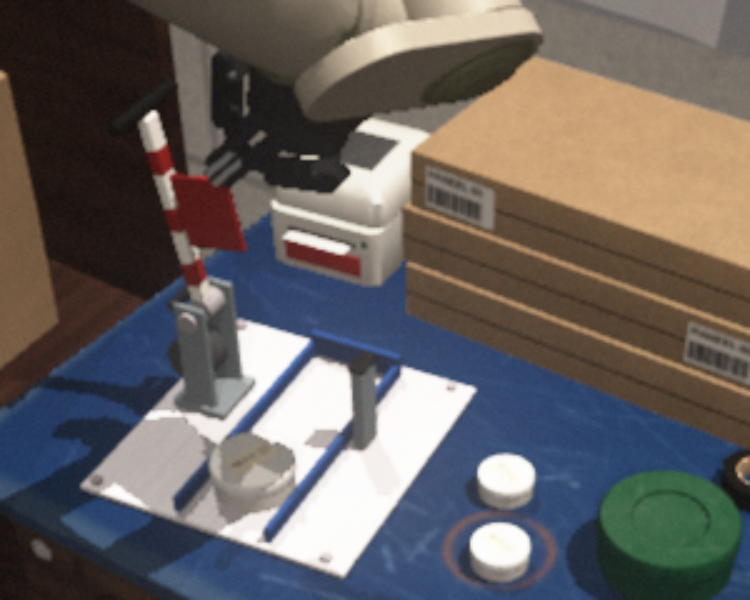

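Emit:
play_rows(travel=[[-0.5, -2.8, 2.0], [-0.5, -2.8, 2.0], [-2, -2.8, 0], [-2.5, -2, 0], [-3, 0, 0], [-3, 0, 0], [-3, 0, 0], [0, 0, 0]], rotation=[[0, 0, 0], [0, 0, 0], [-0.1, 0, 0], [-0.1, 0, 0], [-0.1, 0, 0], [-0.1, 0, 0], [-0.1, 0, 0], [0, 0, 0]], claw=[0, 0, 0, 0, 0, 0, 0, 0])

```text
time_s: 6.25
position: [0.38, -0.0256, 0.2901]
tool_rot: [[0.082, 0.089, 0.993], [0.248, 0.963, -0.107], [-0.965, 0.255, 0.057]]
ft_force: [1.4, 0.2, 0.5]
grip_width: -0.0004
```

Run:
```python
from rig import env; from h import *
st(env,(-165,0,130),'y',-30)
```

```text
6.25 gate [-166.4  -83.   290.1] F [1.4 0.2 0.5] q [ -33.    1.   93.   15.   90. -117.]
need rot [-0.299 -0.434 -0.079]
need cm [  1.07   8.24 -16.01]
tool x,y,z in gate [[0.05, -0.02, 1.0], [0.26, 0.97, 0.0], [-0.97, 0.26, 0.06]]
```

Emit:
play_rows(travel=[[0.2, 1.8, -2], [0.2, 1.8, -2], [0.2, 1.8, -2.5], [0.2, 1.8, -2.5], [0.2, 1.0, -2.5], [0, 0, -2.5], [0, 0, -2], [0, 0, 0]], rotation=[[-0.06, -0.087, -0.016], [-0.06, -0.087, -0.016], [-0.06, -0.087, -0.016], [-0.06, -0.087, -0.016], [-0.06, -0.087, -0.016], [0, 0, 0], [0, 0, 0], [0, 0, 0]], claw=[0, 0, 0, 0, 0, 0, 0, 0])

```text
time_s: 6.92
position: [0.3871, 0.0462, 0.1431]
tool_rot: [[0.461, 0.112, 0.88], [-0.032, 0.993, -0.109], [-0.887, 0.022, 0.461]]
ft_force: [-0.6, 1.0, -0.0]
grip_width: 0.0003
```

Run:
```python
from rig import env; from h import *
import cv2
st(env,(-160,0,24),'y',-40)
for n in('scene','top'):
    im=env.get_image(n); im=im[50:290,130:430] if n=='scene' else im[130:310,130:370]
    cv2.imwrite(f'pics/{n}8.png',cv2.resize(im[...,::-1],None,fx=2.5,fy=2.5))
```

```text
6.9167 gate [-167.4  -10.8  143.1] F [-0.6  1.  -0. ] q [ -14.    3.  124.   11.   26. -106.]
need rot [-0.046 -0.215 -0.002]
need cm [  0.85   0.99 -11.91]
tool x,y,z in gate [[0.46, 0.0, 0.89], [0.02, 1.0, -0.01], [-0.89, 0.02, 0.46]]
```

View pics/scene8.png

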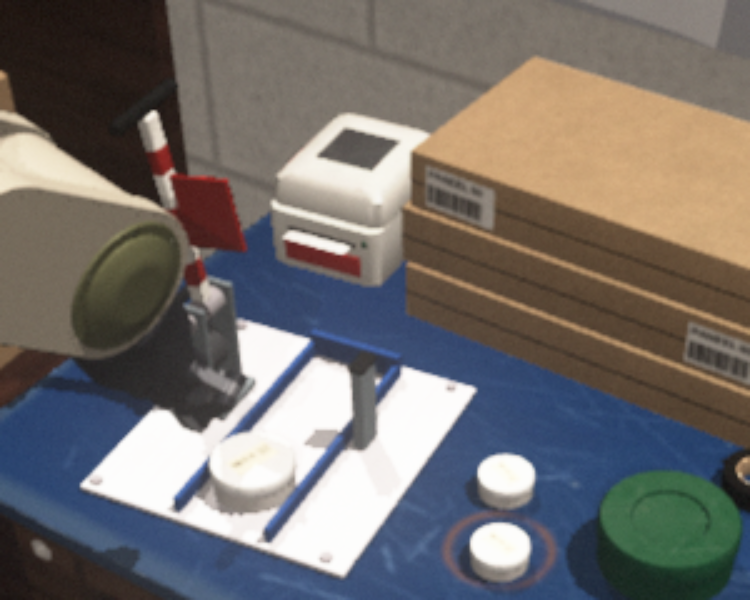

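View pics/top8.png

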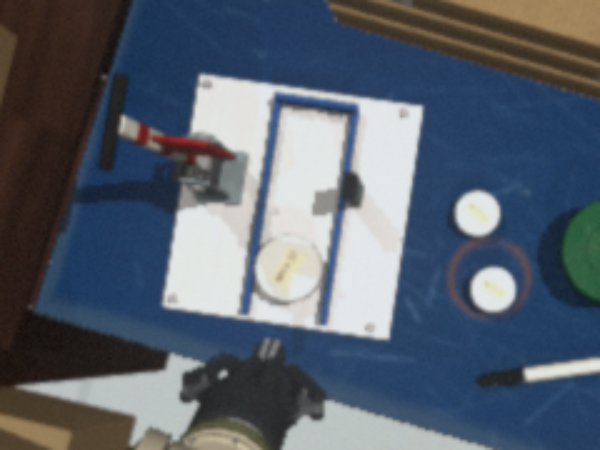

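Emit:
play_rows(travel=[[0.5, 0.3, 0], [0.5, 0.3, 0], [0.5, 0.3, -1], [0.4, 0.2, -2], [0, 0, -2], [0, 0, -2], [0, 0, -2], [0, 0, 0]], rotation=[[0.01, 0.1, 0], [0.01, 0.1, 0], [0.01, 0.1, 0], [0, 0.09, 0], [0, 0, 0], [0, 0, 0], [0, 0, 0], [0, 0, 0]], claw=[0, 0, 0, 0, 0, 0, 0, 0])

```text
time_s: 7.68
position: [0.4191, 0.051, 0.0658]
tool_rot: [[0.098, 0.131, 0.986], [-0.015, 0.991, -0.131], [-0.995, -0.002, 0.099]]
ft_force: [-1.5, -0.1, 0.6]
grip_width: -0.0004
```

Run:
```python
from rig import env; from h import *
st(env,(-148,0,24),'y',-5)
```

```text
7.6833 gate [-136.    -2.6   65.8] F [-1.5 -0.1  0.6] q [ -9.  20. 111.   0.  42. -92.]
need rot [0.004 0.012 0.02 ]
need cm [-1.16  0.39 -4.18]
tool x,y,z in gate [[0.1, 0.02, 0.99], [-0.0, 1.0, -0.02], [-1.0, -0.0, 0.1]]
```

Emit:
play_rows(travel=[[-1.2, 0.4, -0.5], [0, 0, -1.5], [0, 0, -1.5], [0, 0, -0.8], [0, 0, 0]], rotation=[[0, 0.01, 0.02], [0, 0, 0], [0, 0, 0], [0, 0, 0], [0, 0, 0]], claw=[0, 0, 0, 0, 0])

```text
time_s: 8.1
position: [0.4137, 0.0521, 0.0294]
tool_rot: [[0.101, 0.115, 0.988], [-0.017, 0.993, -0.114], [-0.995, -0.005, 0.102]]
ft_force: [0.4, -0.5, 0.1]
grip_width: 0.0002
```

Run:
```python
from rig import env; from h import *
import cv2
st(env,(-130,0,22),'y',-5)
for n in('scene','top'):
    im=env.get_image(n); im=im[90:290,130:380] if n=='scene' else im[130:310,130:370]
    cv2.imwrite(f'pics/{n}9.png',cv2.resize(im[...,::-1],None,fx=3,fy=3))
```

```text
8.1 gate [-141.6   -2.    29.4] F [ 0.4 -0.5  0.1] q [ -9.  25. 115.  -0.  35. -93.]
need rot [0.007 0.015 0.004]
need cm [ 1.17  0.07 -0.74]
tool x,y,z in gate [[0.1, 0.0, 0.99], [-0.01, 1.0, -0.0], [-0.99, -0.0, 0.1]]
```

View pics/scene9.png

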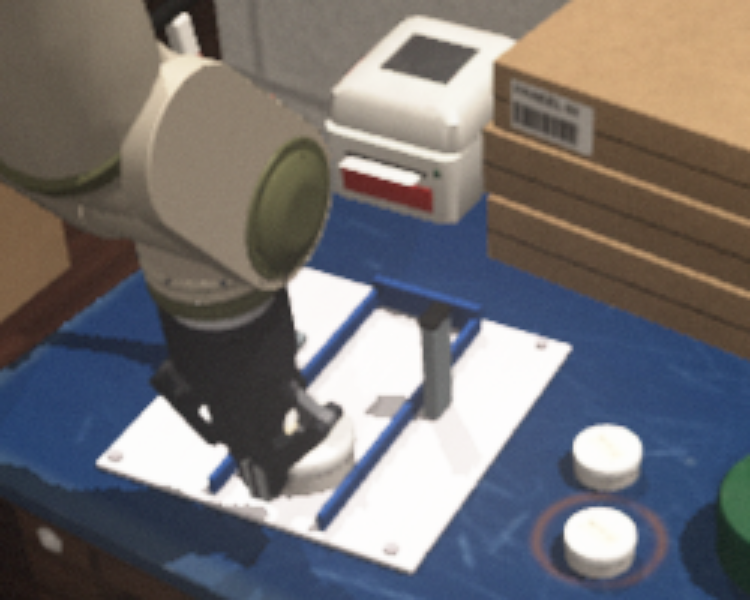

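View pics/top9.png

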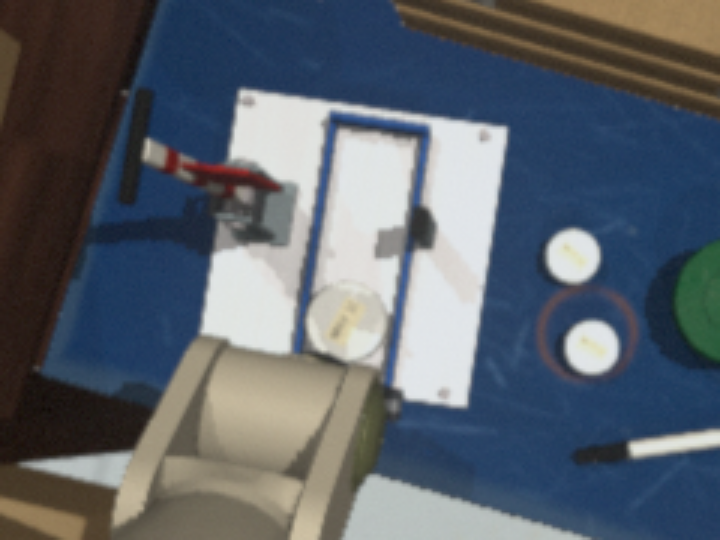

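Closed, the knuckles span about 130 mm across the lane and would hit the rest post. I'll turn the jaws to lie along the lane (yaw −90°) before pushing.

Emit:
play_rows(travel=[[0, 0, 0], [0, 0, 0], [0, 0, 0], [0, 0, 0], [0, 0, 0], [0, 0, 0], [0, 0, 0], [0, 0, 0], [0, 0, 0], [0, 0, 0], [0, 0, 0], [0, 0, 0]], rotation=[[0, 0, -0.12], [0, 0, -0.12], [0, 0, -0.12], [0, 0, -0.12], [0, 0, -0.12], [0, 0, -0.12], [0, 0, -0.12], [0, 0, -0.12], [0, 0, -0.12], [0, 0, -0.12], [0, 0, -0.12], [0, 0, -0.12]], claw=[0, 0, 0, 0, 0, 0, 0, 0, 0, 0, 0, 0])

```text
time_s: 9.2
position: [0.4209, 0.0499, 0.0448]
tool_rot: [[0.003, 0.999, -0.041], [-0.12, -0.04, -0.992], [-0.993, 0.008, 0.12]]
ft_force: [0.3, 0.1, -0.3]
grip_width: 0.0001
```

```bash
cat >> h.py <<'E'
def st2(env,tg,deg):
    o=env.observe();print(o['time_s'],'gate',gate(o['position']),'F',o['ft_force'].round(1),'q',o['q'].round(1))
    Rt=G@Ro.from_euler('y',-deg,degrees=True).as_matrix()@B@Ro.from_euler('x',90,degrees=True).as_matrix()
    print('need rot',Ro.from_matrix(Rt@o['tool_rot'].T).as_rotvec().round(3),'need cm',((world(tg)-o['position'])*100).round(2))
E
python3 - <<'E'
from rig import env; from h import *
st2(env,(-140,-3,20),10)
E
```

```text
9.2 gate [-134.2   -3.4   44.8] F [ 0.3  0.1 -0.3] q [ -5.   25.1 108.4  -9.6  46.1   3.9]
need rot [ 0.107 -0.175 -0.06 ] need cm [-0.57  0.11 -2.48]
```

Emit:
play_rows(travel=[[-0.6, 0.1, 0], [-0.2, 0, -0.3], [0, 0, -1.2], [0, 0, -1.2], [0, 0, -0.3], [0, 0, 0]], rotation=[[0.05, -0.08, -0.03], [0.05, -0.08, -0.03], [0, 0, 0], [0, 0, 0], [0, 0, 0], [0, 0, 0]], claw=[0, 0, 0, 0, 0, 0])

```text
time_s: 9.7
position: [0.4177, 0.0499, 0.0213]
tool_rot: [[0.178, 0.976, -0.125], [-0.026, -0.123, -0.992], [-0.984, 0.179, 0.004]]
ft_force: [0.4, 0.3, 0.8]
grip_width: 0.0001
```

Run:
```python
from rig import env; from h import *
import cv2
st2(env,(-50,-3,20),20)
im=env.get_image('scene')[90:290,130:380]
cv2.imwrite('pics/s10.png',cv2.resize(im[...,::-1],None,fx=3,fy=3))
```

```text
9.7 gate [-137.3   -3.8   21.3] F [0.4 0.3 0.8] q [ -9.5  25.1 117.8   0.5  26.8  -2.8]
need rot [-0.016 -0.168  0.015] need cm [ 8.69 -0.89 -0.13]
```

View pics/s10.png

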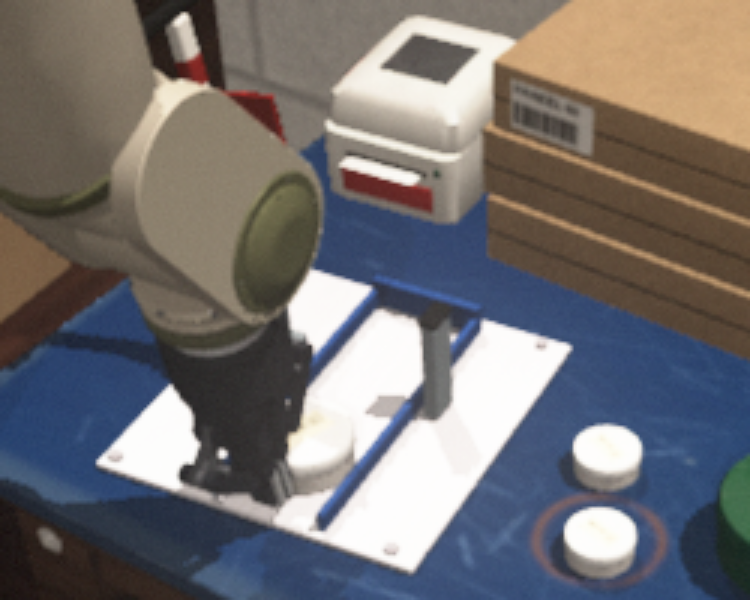

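Emit:
play_rows(travel=[[1.0, -0.11, 0], [1.0, -0.11, 0], [1.0, -0.11, 0], [1.0, -0.11, 0], [1.0, -0.11, 0], [1.0, -0.11, 0], [0, 0, 0]], rotation=[[-0.003, -0.03, 0], [-0.003, -0.03, 0], [-0.003, -0.03, 0], [-0.003, -0.03, 0], [-0.003, -0.03, 0], [-0.003, -0.03, 0], [0, 0, 0]], claw=[0, 0, 0, 0, 0, 0, 0])

```text
time_s: 10.33
position: [0.4834, 0.0437, 0.0277]
tool_rot: [[0.364, 0.923, -0.122], [-0.045, -0.114, -0.992], [-0.93, 0.367, -0.0]]
ft_force: [0.0, -0.5, 0.8]
grip_width: -0.0002
```

Run:
```python
from rig import env; from h import *
import cv2
st2(env,(0,-4,20),23)
im=env.get_image('scene')[90:290,130:380]
cv2.imwrite('pics/s11.png',cv2.resize(im[...,::-1],None,fx=3,fy=3))
```

```text
10.3333 gate [-71.4  -2.7  27.7] F [ 0.  -0.5  0.8] q [ -9.3  27.  115.5   3.1  15.9  -5.1]
need rot [-0.003 -0.026  0.011] need cm [ 7.08 -0.93 -0.77]
```

View pics/s11.png

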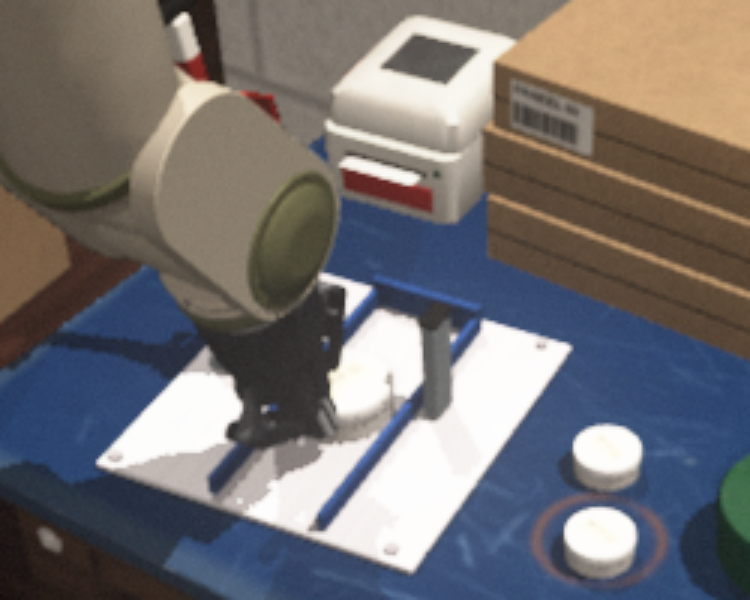

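Emit:
play_rows(travel=[[1.0, -0.12, -0.3], [1.0, -0.12, -0.3], [1.0, -0.12, -0.1], [1.0, -0.12, 0], [0, 0, 0]], rotation=[[0, 0, 0], [0, 0, 0], [0, 0, 0], [0, 0, 0], [0, 0, 0]], claw=[0, 0, 0, 0, 0])

```text
time_s: 10.8
position: [0.5189, 0.0411, 0.0285]
tool_rot: [[0.362, 0.925, -0.119], [-0.043, -0.111, -0.993], [-0.931, 0.364, 0.0]]
ft_force: [-0.0, 0.8, -0.3]
grip_width: 0.0
```

Run:
```python
from rig import env; from h import *
import cv2
st2(env,(2,-4,21),22)
for n in('scene','top'):
    im=env.get_image(n); im=im[70:290,130:380] if n=='scene' else im[130:310,130:370]
    cv2.imwrite(f'pics/{n}12.png',cv2.resize(im[...,::-1],None,fx=2.7,fy=2.7))
```

```text
10.8 gate [-35.8  -1.2  28.5] F [-0.   0.8 -0.3] q [ -8.9  28.9 110.    2.2  19.8  -4. ]
need rot [-0.001 -0.011  0.008] need cm [ 3.73 -0.69 -0.75]
```

View pics/scene12.png

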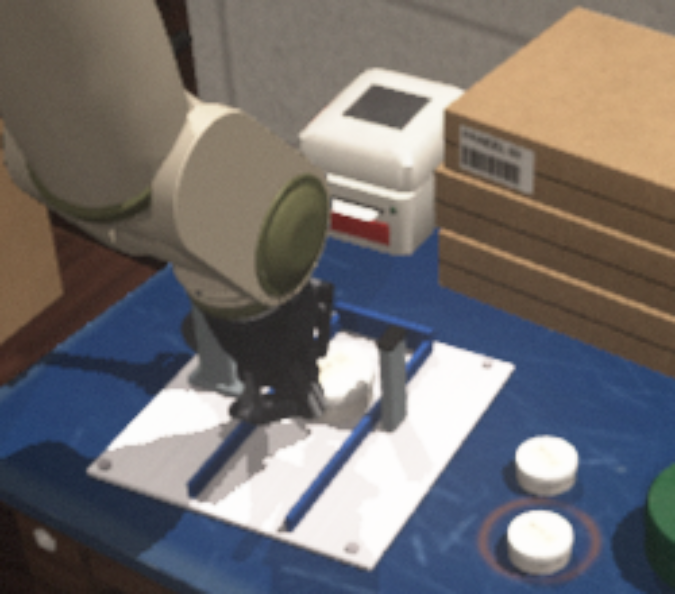

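View pics/top12.png

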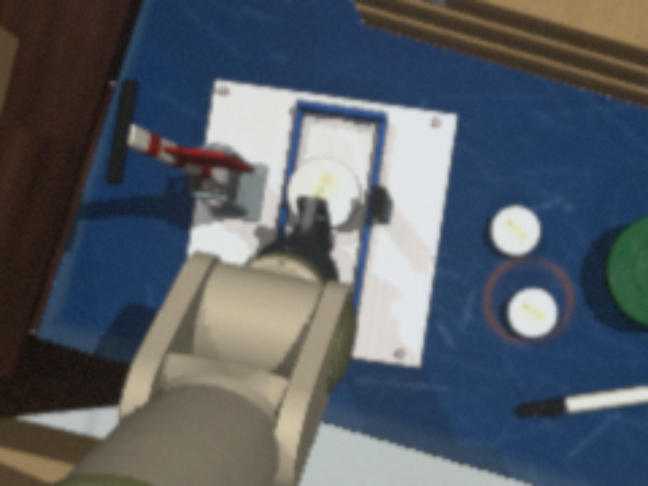

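Emit:
play_rows(travel=[[-0.4, 0, -0.3], [0, 0, -0.6], [0.7, -0.15, -0.2], [0.8, -0.15, -0.25], [0.8, -0.15, -0.25], [0, 0, 0]], rotation=[[0, 0, 0], [0, 0, 0], [0, 0, 0], [0, 0, 0], [0, 0, 0], [0, 0, 0]], claw=[0, 0, 0, 0, 0, 0])

```text
time_s: 11.4
position: [0.5352, 0.0369, 0.0087]
tool_rot: [[0.354, 0.928, -0.118], [-0.042, -0.111, -0.993], [-0.934, 0.357, -0.0]]
ft_force: [-0.2, -0.0, -0.3]
grip_width: -0.0
```

Run:
```python
from rig import env; from h import *
import cv2
st2(env,(2,-4,21),22)
for n in('top',):
    im=env.get_image(n); im=im[130:310,130:370]
    cv2.imwrite(f'pics/{n}13.png',cv2.resize(im[...,::-1],None,fx=3.2,fy=3.2))
```

```text
11.4 gate [-19.2  -3.6   8.7] F [-0.2 -0.  -0.3] q [ -9.1  32.1 108.1   2.6  18.8  -4.6]
need rot [-0.002 -0.019  0.007] need cm [ 2.1  -0.27  1.23]
```

View pics/top13.png

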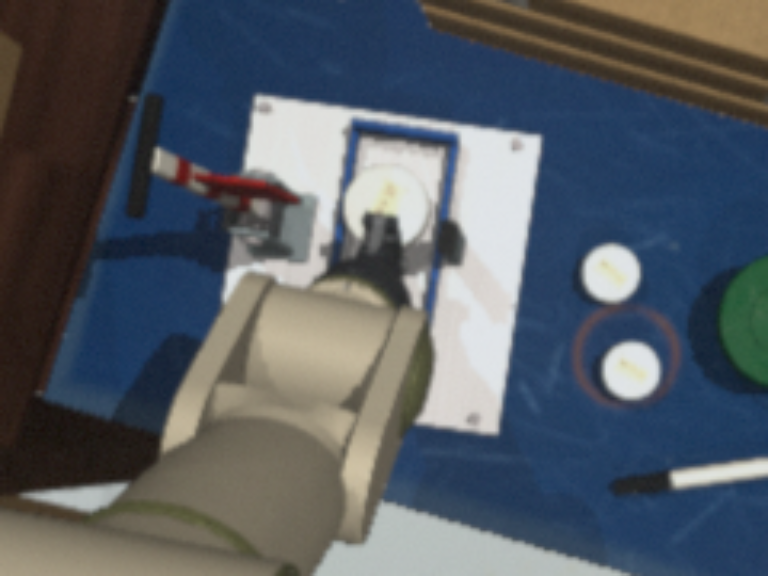

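Emit:
play_rows(travel=[[-0.4, 0.05, 0.4], [0, 0, 0.6], [0, 0, 0], [0.8, -0.1, -0.1], [0.7, -0.08, -0.1], [0, 0, 0]], rotation=[[0, 0, 0], [0, 0, 0], [0, 0, 0], [0, 0, 0], [0, 0, 0], [0, 0, 0]], claw=[0, 0, 0, 0, 0, 0])

```text
time_s: 11.95
position: [0.5462, 0.0357, 0.0183]
tool_rot: [[0.354, 0.928, -0.118], [-0.042, -0.111, -0.993], [-0.934, 0.357, -0.0]]
ft_force: [-0.5, -0.1, -0.4]
grip_width: 0.0001
```

Run:
```python
from rig import env; from h import *
st2(env,(2,-4,21),22)
```

```text
11.95 gate [-8.  -3.6 18.3] F [-0.5 -0.1 -0.4] q [ -9.   31.6 106.    2.2  21.5  -4.2]
need rot [-0.002 -0.019  0.007] need cm [ 0.99 -0.15  0.27]
```

Emit:
play_rows(travel=[[0.4, -0.05, 0], [0.3, -0.03, 0], [0, 0, 0]], rotation=[[0, 0, 0], [0, 0, 0], [0, 0, 0]], claw=[0, 0, 0])

```text
time_s: 12.2
position: [0.5542, 0.0348, 0.018]
tool_rot: [[0.354, 0.928, -0.118], [-0.042, -0.111, -0.993], [-0.934, 0.356, -0.0]]
ft_force: [-0.8, -0.1, 0.2]
grip_width: 0.0003
```

Run:
```python
from rig import env; from h import *
import cv2
st2(env,(2,-4,21),22)
for n in('top','scene'):
    im=env.get_image(n); im=im[150:250,180:310] if n=='top' else im[90:290,130:380]
    cv2.imwrite(f'pics/{n}14.png',cv2.resize(im[...,::-1],None,fx=750/im.shape[1],fy=750/im.shape[1],interpolation=cv2.INTER_CUBIC))
```

```text
12.2 gate [-0.  -3.6 18. ] F [-0.8 -0.1  0.2] q [ -9.   32.1 104.8   2.1  22.3  -4. ]
need rot [-0.002 -0.019  0.007] need cm [ 0.2  -0.06  0.3 ]
```

View pics/top14.png

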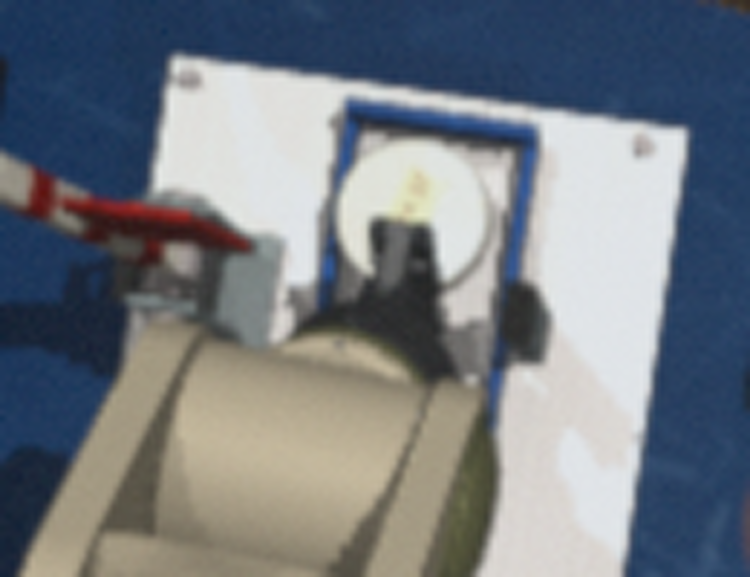

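View pics/scene14.png

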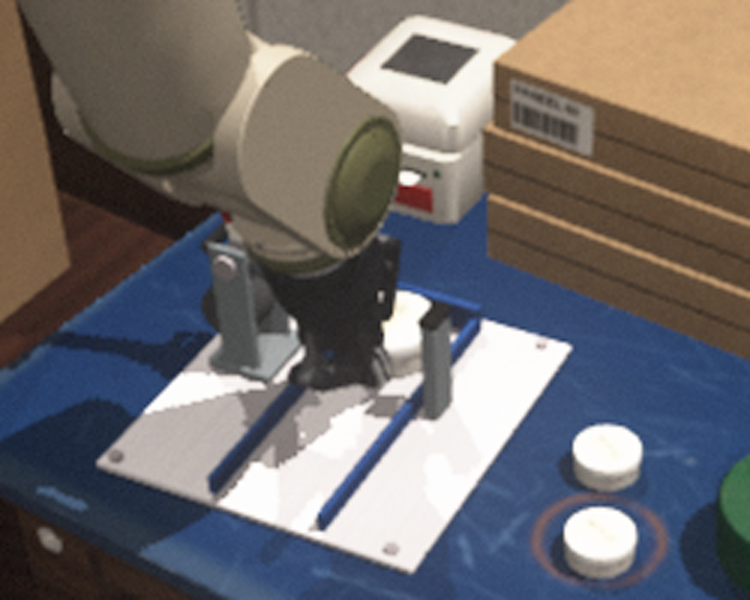

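Run:
```python
from rig import env; from h import *
T=cam(env,'top');k=750/130
print(gate(ray(T,416/k+180,216/k+150,.037)), [ (proj(T,world((50,y,37)))-[180,150])*k for y in(0,)])
```

```text
[42.   2.3 37. ] [array([423.73004202, 199.08877872])]
```

Roughly 8 mm to go. I'll push in small steps and watch the force.

Emit:
play_rows(travel=[[0.3, -0.03, 0], [0.2, -0.02, 0], [0, 0, 0]], rotation=[[0, 0, 0], [0, 0, 0], [0, 0, 0]], claw=[0, 0, 0])

```text
time_s: 12.55
position: [0.5585, 0.0345, 0.0177]
tool_rot: [[0.353, 0.928, -0.118], [-0.042, -0.111, -0.993], [-0.935, 0.355, -0.0]]
ft_force: [-1.3, -0.2, 0.7]
grip_width: -0.0001
```

Emit:
play_rows(travel=[[0.2, -0.02, 0], [0, 0, 0]], rotation=[[0, 0, 0], [0, 0, 0]], claw=[0, 0])

```text
time_s: 12.72
position: [0.5606, 0.0343, 0.0177]
tool_rot: [[0.352, 0.928, -0.118], [-0.042, -0.111, -0.993], [-0.935, 0.355, -0.0]]
ft_force: [-0.2, -0.8, -0.9]
grip_width: 0.0
```

Emit:
play_rows(travel=[[0.2, -0.02, 0], [0, 0, 0]], rotation=[[0, 0, 0], [0, 0, 0]], claw=[0, 0])

```text
time_s: 12.88
position: [0.562, 0.0342, 0.0174]
tool_rot: [[0.35, 0.929, -0.118], [-0.041, -0.111, -0.993], [-0.936, 0.353, -0.0]]
ft_force: [-2.6, -0.2, 1.1]
grip_width: -0.0001
```

Emit:
play_rows(travel=[[0.15, -0.02, 0], [0, 0, 0]], rotation=[[0, 0, 0], [0, 0, 0]], claw=[0, 0])

```text
time_s: 13.05
position: [0.5619, 0.0342, 0.017]
tool_rot: [[0.347, 0.93, -0.118], [-0.041, -0.111, -0.993], [-0.937, 0.349, -0.0]]
ft_force: [-1.9, -0.1, 1.0]
grip_width: -0.0004
```

Emit:
play_rows(travel=[[0.15, -0.02, 0], [0, 0, 0]], rotation=[[0, 0, 0], [0, 0, 0]], claw=[0, 0])

```text
time_s: 13.22
position: [0.5619, 0.0343, 0.0166]
tool_rot: [[0.344, 0.932, -0.117], [-0.04, -0.11, -0.993], [-0.938, 0.346, -0.0]]
ft_force: [-1.6, -0.1, 1.6]
grip_width: 0.0003
```

Run:
```python
from rig import env; from h import *
import cv2
st2(env,(2,-4,21),22)
for n in('top','scene'):
    im=env.get_image(n); im=im[150:250,180:310] if n=='top' else im[90:290,130:380]
    cv2.imwrite(f'pics/{n}15.png',cv2.resize(im[...,::-1],None,fx=750/im.shape[1],fy=750/im.shape[1],interpolation=cv2.INTER_CUBIC))
```

```text
13.2167 gate [ 7.7 -3.3 16.6] F [-1.6 -0.1  1.6] q [ -8.9  32.8 103.1   1.9  23.9  -3.7]
need rot [-0.004 -0.03   0.006] need cm [-0.58 -0.01  0.44]
```

View pics/top15.png

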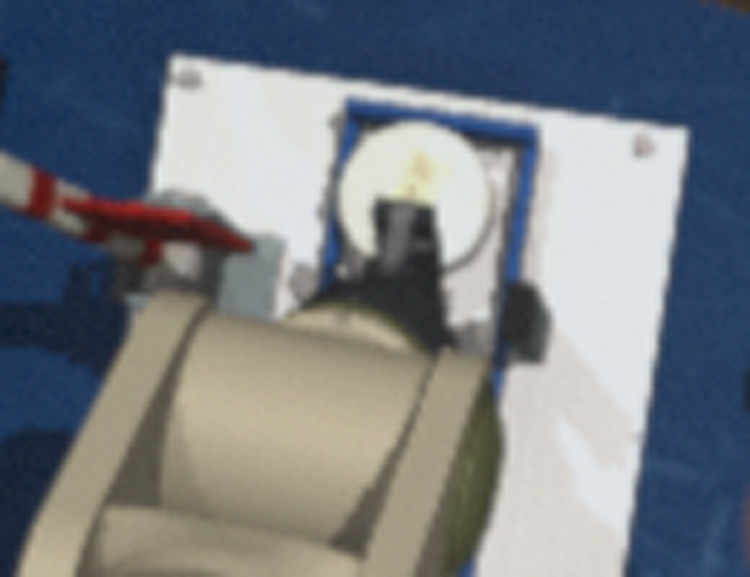

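Emit:
play_rows(travel=[[0.4, -0.04, 0], [0, 0, 0], [-0.8, 0.09, 0.3], [-1.5, 0.17, 0.3], [-2.0, 0.22, 0.3], [-2.5, 0.28, 0.3], [-2.5, 0.28, 0.2], [-2.5, 0.28, 0.2], [-2.0, 0.22, 0.5], [-1.0, 0.11, 1.5], [0, 0, 2.5], [0, 0, 2.5]], rotation=[[0, 0, 0], [0, 0, 0], [0, 0, 0], [0, 0, 0], [0, 0.02, 0], [0, 0.04, 0], [0, 0.04, 0], [0, 0.04, 0], [0, 0.04, 0], [0, 0.04, 0], [0, 0.04, 0], [0, 0, 0]], claw=[0, 0, 0, 0, 0, 0, 0, 0, 0, 0, 0, 0])

```text
time_s: 14.32
position: [0.4072, 0.0514, 0.1035]
tool_rot: [[0.075, 0.991, -0.114], [-0.04, -0.111, -0.993], [-0.996, 0.079, 0.031]]
ft_force: [0.1, -1.1, 0.5]
grip_width: 0.0001
```

Run:
```python
from rig import env; from h import *
import cv2
st2(env,(-150,0,200),0)
for n in('top','scene'):
    im=env.get_image(n); im=im[150:250,180:310] if n=='top' else im[50:290,130:430]
    cv2.imwrite(f'pics/{n}16.png',cv2.resize(im[...,::-1],None,fx=750/im.shape[1],fy=750/im.shape[1],interpolation=cv2.INTER_CUBIC))
```

```text
14.3167 gate [-147.9   -3.4  103.5] F [ 0.1 -1.1  0.5] q [ -8.4  16.  109.3  -2.1  50.2  -0.6]
need rot [0.04  0.075 0.002] need cm [-0.17  0.36  9.65]
```

View pics/top16.png

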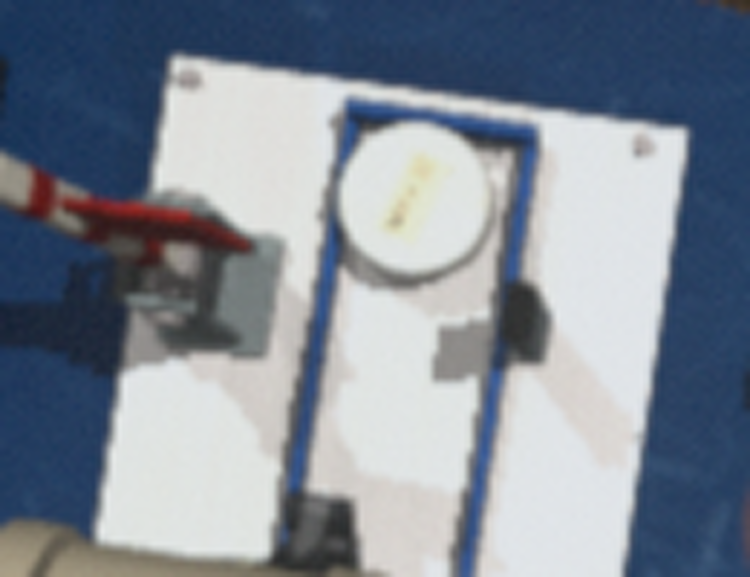

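View pics/scene16.png

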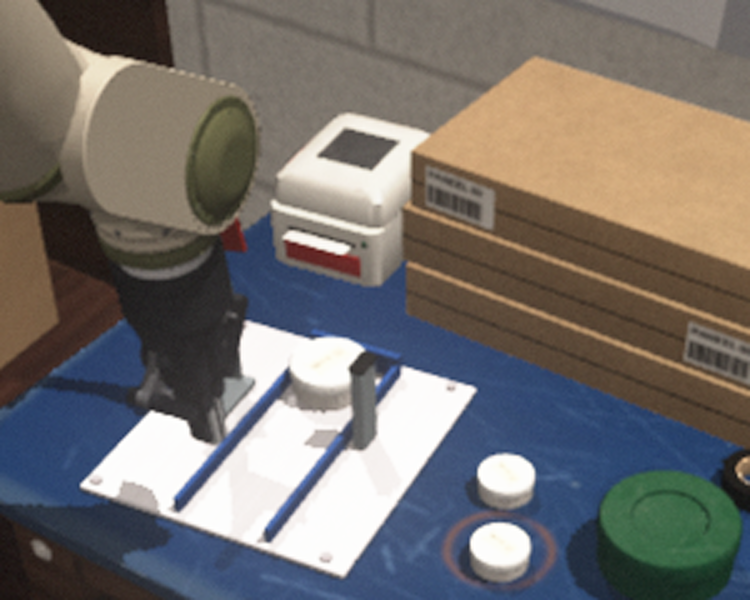

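Emit:
play_rows(travel=[[0, 0, 3], [0, 0, 3], [0, 0, 2], [0, 0, 0], [0, 0, 0], [0, 0, 0]], rotation=[[0, 0, 0], [0, 0, 0], [0, 0, 0], [0, 0, 0], [0, 0, 0], [0, 0, 0]], claw=[0, 0, 0, 0, 0, 0])

```text
time_s: 14.92
position: [0.4088, 0.0515, 0.1866]
tool_rot: [[0.089, 0.989, -0.114], [-0.041, -0.111, -0.993], [-0.995, 0.093, 0.03]]
ft_force: [0.6, 0.4, -0.6]
grip_width: 0.0
```

Run:
```python
from rig import env; from h import *
import cv2
T=cam(env,'top');k=750/130
print('tin',gate(ray(T,415/k+180,198/k+150,.037)))
im=env.get_image('top');cv2.imwrite('pics/top17.png',im[...,::-1])
```

```text
tin [49.9  3.9 37. ]
```

View pics/top17.png

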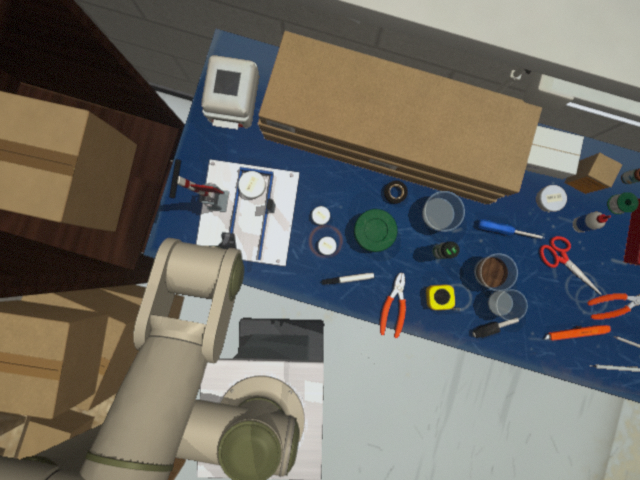

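The barrier is up (grip at 175,175), the tin is at the stop (252,185), the other things are where they were, and the arm is clear. Handing in.

Run:
```python
from rig import env
print(env.close_job())
```

```text
the job is handed in; nothing more can be done
None
```

The barrier is raised and staying up by itself, and the white tin is resting against the lane's end stop. I handed the job in at about 15 s.

- **Barrier:** I pushed the T-grip up from beneath with the closed fingers, past its balance point. It then tipped to its upper stop, and later pictures show it still there with the arm clear.
- **Tin:** only after that did I push the tin upright along the lane. The fingers stopped advancing and the force rose to about 2.6 N, which I took as contact with the stop. The last picture puts its centre at gate x ≈ 49.9 mm, against 50 mm expected. It sits about 4 mm off mid-lane, against the hinge-side rail.
- **Bystanders:** in the final overhead picture the other things on the bench are where they started, by eye.
- **Slips:** midway through the push the fingertips dipped to about 3 mm above the plate. The force reading at the end of that move showed no contact, and I raised them before going on. I also turned the gripper in place before the push so that its wide knuckles would clear the rest post.

No check failed or disagreed. The highest force I read was under 3 N, but I only read it at the end of each move.

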